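Dock the blue battery pack in its charger

ROBOT

A 7-joint arm with a two-finger parallel gripper is mounted at the origin on the work surface. World frame = base frame: x ahead of the robot, y to its left, z up, the work surface at z = 0. Lengths are in m, angles in rad, forces in N, time in s.
With the tool pointing down it reaches from about 0.425 to 0.875 m from the base axis. Payload 4.7 kg.
Tool frame: the origin (TCP) lies on the centre line of the jaws, within the pads' length; the fingertips stand ahead of it and the grasp point (between the pads) lies 2 mm behind it (nose_length is the z of the fingertips in the tool frame, in m); z points along the fingers, y is the line along which they close (so a half turn about z gives the same grasp; the last joint's range is limited). The gripper opens to 87 mm and grips with 3 to 60 N. Pads are 19 mm wide; open, the fingers measure 117 mm over their backs; the gripper's body (75 mm by 190 mm) begins 51 mm behind the grasp point.
Start: joints at [0.014, 0.321, -0.07, 1.45, 0.023, 1.371, -0.057], TCP at [0.65, -0, 0.24] pointing down, gripper open.
Joint ranges: [-2.86, 2.86], [-0.3, 2.09], [-1.38, 1.24], [0.06, 2.45], [-1.56, 4.7], [0.09, 2.05], [-2.69, 2.69]. Speed limits (rad/s): [2.57, 2.57, 3.14, 3.14, 3.14, 3.14, 3.14].

INTERFACE

Orientations are given as a rotation vector (axis times angle).
In Python, from bench import * gives the robot as it stands.
- The arm moves only by the tool send_rows, never from a script. Its arguments are lists of equal length, an entry for each row: "xyz": the shift along the tool's x, y, z in mm, a list of three; "dr": the turn, a rotation vector about the tool's x, y, z in rad, a list of three. A call has exactly 10 rows; each row is the pose to reach, as a shift and turn from the pose commanded when the call began, along the tool's axes at that moment; what a row does not reach only later rows make up. A row lasts 1/12 s, in which the tool goes at most 41.7 mm and 7.16 degrees, less where a joint would pass 70% of its speed; a pose out of reach is approached as far as the arm can. A call with a gripper value outside its range is refused whole. "jaw" is the finger opening in mm, from 0 to 87, set as the call begins (left out, the last holds). The fingers move at their own pace and stop on an object; "grip_force" is the grip in N (left out, the last holds). Time passes only in rows, so rows that repeat a pose let the fingers close, or fill a call up. It gives the time, the measured TCP pose, the force, the opening and the grip force at its end, in the units of the state.
- get_state(): the state, without advancing time (a new reading comes with each control period).
- get_image(name): name is "scene" or "side" or "wrist"; returns the picture (420x560x3 uint8, red, green, blue); there is no depth.
- calibration(name): a dict with "vfov" (degrees; the focal length in pixels is half the picture's height over the tangent of half this angle, whatever the lens; pixels are square), "cx", "cy" (the principal point, pixels), "rvec" (rotation vector, rad) and "tvec" (3), from world to camera coordinates, as OpenCV has them; the wrist camera has in their place "hand_eye" (4x4, takes a point from camera to tool coordinates, whose origin is the TCP and whose axes are the flange's). Camera axes: x right, y down, z forward; pixel columns grow to the right and rows downward; lengths in m; the calibration is good to about 2 mm. A picture is of the moment at which its call begins: read the wrist's pose just before it. calibration takes no time and is no camera call.
- close_job(): hands the job in; it is judged then, once.
The state is a dict: "time": time; "joint_positions": joint angles; "qd": joint speeds; "joint_torque": joint torques, N m; "position": TCP position; "tool_rot": TCP orientation; "ft_force": force on the tool from outside, world axes, zero at the start; "torque": the same for the moment, N m; "grip_width": opening from 0.0 (shut) to 1.0 (fully open); "grip_force": force on a finger pad.
Only numpy, scipy, OpenCV 4.12 (cv2) and the standard library are available. Lean on these libraries where they do the work, as an engineer would, in place of code of your own. Each camera call takes 0.05 s, during which the arm holds its last target. There are 200 camera calls.

TASK

Put the blue-topped tool battery on charge: bring it to the open end of the charger and slide its foot in under the two side rails until it is fully home against the charger's blue-topped housing, then let go of it. Leave the orange and the green battery where they stand.

Things in the scene. Friction and masses are not known exactly. Their poses are not given: they have to be found in the camera images.
- blue_pack_center (a point): Centre of the battery to dock: loose, about 0.5 kg, upright, 90 mm tall, black with blue top and band. Body 92 (x) x 50 (y) mm, gripped across the 50 mm; under it a grey foot 100 (x) x 80 (y) x 8 mm thick. The point is 45 mm above the foot's underside. x: sliding direction, either end first; z up. Grip the upper half so that the fingers pass above the charger's rails.
- charger_home (a point): Where the pack's centre is when fully home. Charger: black, fixed to the bench, 205 mm (x) by 130 mm (y). x: slide-in direction, roughly away from the robot; z up. From this point: the sliding floor is 45 mm below (12 mm above the bench); the housing's face, the end stop, 50 mm ahead (+x), its blue top 12 mm higher than the point. The pack does not latch.
- charger_mouth (a point): Where the pack's centre is when it is set on the open front part of the charger, 118 mm before charger_home, same axes. Grey rails start 63 mm ahead (+x): 94 mm free between their walls, 64 mm between their lips; lips' underside 17 mm, tops 22 mm above the floor, barring entry from above. Flared walls 20 mm high lead in: 124 mm free at 13 mm ahead, 94 mm at the rails.
- orange_pack_center (a point): A look-alike battery of the same shape and size with an orange top and band, not to be moved. The point is at its centre, 45 mm above its underside; axes as for the blue one.
- green_pack_center (a point): A look-alike battery of the same shape and size with a green top and band, not to be moved. The point is at its centre, 45 mm above its underside; axes as for the blue one.
There are look-alikes about, which are no part of the job. What is shaped like the part that bears blue_pack_center but pink, red or yellow is not meant.

How it is judged:
At the end, for the whole second after the job is handed in: The blue pack stands upright on the charger's floor with its foot under the rails, within 12 mm of fully home along the slide, 12 mm sideways and 6 mm in height, let go; the orange and green packs are within 30 mm of where they stood (x of blue_pack_center in the frame of charger_home between -0.012 and 0.01 m and y of blue_pack_center in the frame of charger_home between -0.012 and 0.012 m and z of blue_pack_center in the frame of charger_home between -0.006 and 0.006 m and angle between blue_pack_center's own z axis and vertical below 0.12 rad and angle between the x axis of blue_pack_center and the x axis of charger_home, either way round below 0.2 rad and distance of each of orange_pack_center, green_pack_center from where it was at the start of the episode below 0.03 m); the robot touches nothing.
It fails at once if the orange pack is moved by more than 30 mm (distance of orange_pack_center from where it was at the start of the episode above 0.03 m).
It fails at once if the green pack is moved by more than 30 mm (distance of green_pack_center from where it was at the start of the episode above 0.03 m).
It also fails if it takes over 43 s, if anything falls off the work surface, if the arm or the gripper's body presses on something with over 40 N, if the wrist force passes 120 N, or if a joint passes its speed limit or range.

## Working session

There is one attempt and no reset: what is moved stays moved. The work goes in short steps, Python scripts to look and compute and a tool call to move; the robot and the scene stay as the last step left them, time stands still between calls to the robot, and variables do not carry over. Pictures are saved under pics/ and viewed, at most 10 in all, crops included, and the job is handed in when it is done.

Besides the shell and the picture viewer there is one more tool, called after "Call:" by a JSON object that holds its "name" and its "arguments", one argument or row to a line. send_rows: Moves the arm, as the interface text tells. Its arguments: {"type":"object","properties":{"xyz":{"type":"array"},"dr":{"type":"array"},"jaw":{"type":"number"},"grip_force":{"type":"number"}},"required":["xyz","dr"]}

```bash
mkdir -p pics; cat > h.py <<'E'
from bench import *
import numpy as np, cv2
from scipy.spatial.transform import Rotation as R
def K(c,h=420):
    f=h/2/np.tan(np.radians(c["vfov"])/2); return np.array([[f,0,c["cx"]],[0,f,c["cy"]],[0,0,1.]])
def snap(name,out):
    s=get_state(); im=get_image(name); cv2.imwrite("pics/"+out,im[:,:,::-1]); return s,im
def cam(name,s=None):
    c=calibration(name)
    if name=="wrist":
        T=np.eye(4);T[:3,:3]=R.from_rotvec(s["tool_rot"]).as_matrix();T[:3,3]=s["position"]
        M=T@np.array(c["hand_eye"]); return K(c),M[:3,:3],M[:3,3]
    Rw=R.from_rotvec(np.ravel(c["rvec"])).as_matrix(); return K(c),Rw.T,-Rw.T@np.ravel(c["tvec"])
def at(px,z,kc):
    k,Rm,o=kc; d=Rm@np.linalg.inv(k)@np.array([px[0],px[1],1.]); return o+d*(z-o[2])/d[2]
def proj(P,kc):
    k,Rm,o=kc; q=k@(Rm.T@(np.array(P)-o)); return q[:2]/q[2]
E
python3 - <<'E'
from h import *
s,a=snap("scene","s0.png"); _,b=snap("side","d0.png"); s2,c=snap("wrist","w0.png")
print(s)
for n in("scene","side","wrist"): print(n,calibration(n)); k=cam(n,s); print(k[2],k[1][:,2])
E
```

```text
{'time': 0.0, 'joint_positions': array([ 0.01406693,  0.32182921, -0.07009933,  1.45169857,  0.02258883,
        1.37077433, -0.05688783]), 'qd': array([-0.00060736,  0.00192509, -0.00076091,  0.00123666, -0.00213552,
       -0.00141789,  0.00061475]), 'joint_torque': array([-2.58547143e-04, -4.91284704e+01, -4.03903294e-01, -3.12526345e+01,
       -6.40594075e-02,  4.37659642e-02,  1.61017233e-04]), 'position': array([ 6.49474404e-01, -1.39492999e-05,  2.38445721e-01]), 'tool_rot': array([-2.22042446, -2.22061978,  0.00222424]), 'ft_force': array([0.21335699, 1.06547968, 0.4200106 ]), 'torque': array([0.03014119, 0.04506355, 0.03414828]), 'grip_force': 0.0, 'grip_width': 0.9985371710408986}
scene {'vfov': 56.02863202650539, 'cx': 276.5364448859486, 'cy': 204.51947787016138, 'rvec': array([ 1.55575946,  1.95229525, -0.86988379]), 'tvec': array([ 0.15571182, -0.24084904,  1.27025889])}
[1.10446724 0.10634272 0.68165637] [-0.71654334 -0.17538474 -0.67513394]
side {'vfov': 52.66580927472031, 'cx': 277.27680092879723, 'cy': 212.68300939915713, 'rvec': array([ 2.24527795, -0.1503132 ,  0.07429225]), 'tvec': array([-0.47635374,  0.07077907,  1.15537069])}
[ 0.35602752 -0.91106696  0.78102842] [ 0.10549406  0.77136424 -0.62758921]
wrist {'vfov': 68.67840260799727, 'cx': 278.46091885910437, 'cy': 212.5505253449327, 'hand_eye': array([[-1.43717398e-04, -9.53626867e-01, -3.00991324e-01,
         8.29891928e-02],
       [ 9.99999699e-01, -3.66582031e-04,  6.83956987e-04,
         2.19249185e-04],
       [-7.62577769e-04, -3.00991135e-01,  9.53626633e-01,
        -1.44056748e-01],
       [ 0.00000000e+00,  0.00000000e+00,  0.00000000e+00,
         1.00000000e+00]])}
[0.649963   0.08298721 0.38249491] [-0.00112095 -0.30107038 -0.95360126]
```

View pics/s0.png

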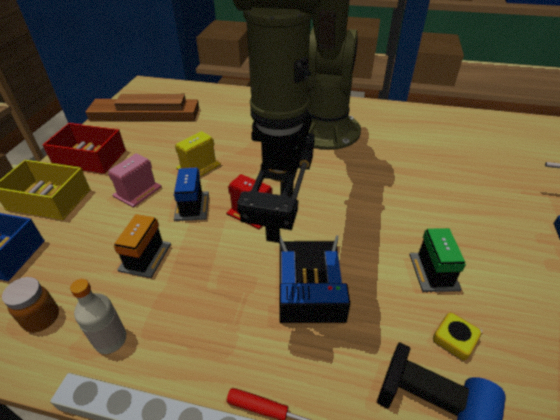

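View pics/d0.png

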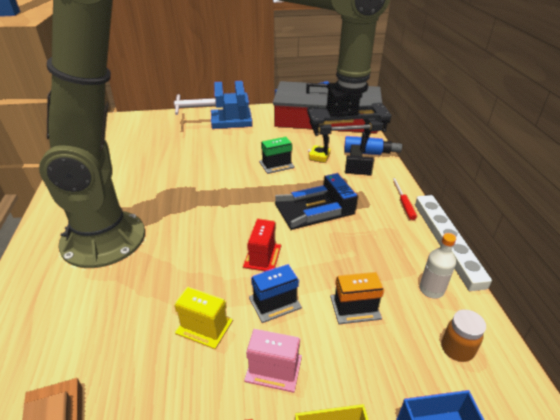

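View pics/w0.png

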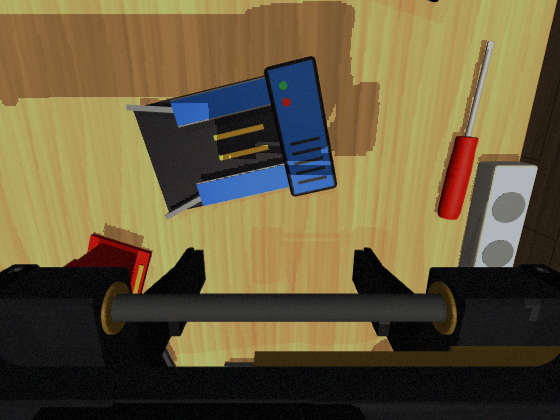

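The wrist view shows the charger: housing top corners are near (265,69), (315,57), (336,186) and (292,195), and the mouth is on the left. The blue pack is at about (188,192) in scene and (275,290) in side, with its long axis roughly along world x.

```bash
python3 - <<'E'
from h import *
s=get_state(); w=cam("wrist",s); d=cam("side"); c=cam("scene")
P=[at(p,.069,w) for p in [(265,69),(315,57),(336,186),(292,195)]]; print(np.round(P,3))
for nm,z in(("blue",.083),): print(at((274,278),.09,d),at((188,178),.09,c))
im=cv2.imread("pics/d0.png")[230:330,220:400]; im2=cv2.imread("pics/s0.png")[150:250,110:290]
cv2.imwrite("pics/z.png",np.vstack([cv2.resize(x,None,fx=3,fy=3,interpolation=2) for x in(im,im2)]))
E
```

```text
[[0.637 0.124 0.069]
 [0.684 0.134 0.069]
 [0.71  0.013 0.069]
 [0.664 0.003 0.069]]
[ 0.4346931  -0.28551597  0.09      ] [ 0.43057781 -0.27686775  0.09      ]
```

View pics/z.png

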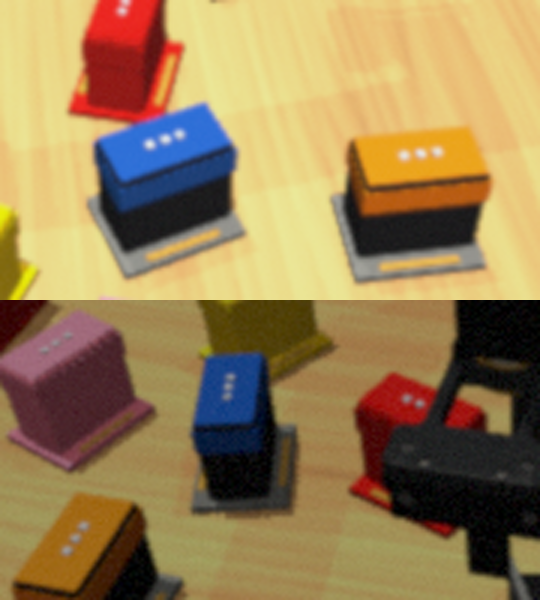

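The crop shows the blue pack's top centre dot at side pixel (275,276). The top's near edge runs from (259,291) to (298,280), with other packs a short distance around it.

```bash
python3 - <<'E'
from h import *
d=cam("side"); c=cam("scene")
q=[at(p,.09,d) for p in [(259.3,291),(298.3,280),(252.3,278.7),(288.3,265),(275,276.3)]]+[at(p,.09,c) for p in [(110+230/3,150+86/3)]]
print(np.round(q,3)); print(np.arctan2(*(q[1]-q[0])[1::-1]),np.arctan2(*(q[3]-q[2])[1::-1]),np.arctan2(*(q[2]-q[0])[1::-1]))
E
```

```text
[[ 0.399 -0.318  0.09 ]
 [ 0.486 -0.298  0.09 ]
 [ 0.388 -0.281  0.09 ]
 [ 0.472 -0.251  0.09 ]
 [ 0.437 -0.281  0.09 ]
 [ 0.434 -0.279  0.09 ]]
0.22132864216222203 0.34660035126801975 1.8774543853624388
```

Call:
{"name": "send_rows", "arguments": {
  "xyz": [
    [-28, -22, 0],
    [-56, -43, 0],
    [-84, -65, 0],
    [-112, -86, 0],
    [-140, -108, 0],
    [-168, -129, 0],
    [-196, -150, 0],
    [-224, -172, 0],
    [-252, -193, 0],
    [-280, -215, 0]
  ],
  "dr": [
    [0, 0, 0.125],
    [0, 0, 0.25],
    [0, 0, 0.375],
    [0, 0, 0.5],
    [0, 0, 0.625],
    [0, 0, 0.75],
    [0, 0, 0.875],
    [0, 0, 1.0],
    [0, 0, 1.125],
    [0, 0, 1.25]
  ],
  "jaw": 87
}}

```text
time: 0.98
position: [0.4337, -0.281, 0.2395]
tool_rot: [-3.103, -0.493, -0.0]
ft_force: [-0.1, -0.0, 0.1]
grip_width: 1.001
grip_force: 0.0
```

```bash
python3 - <<'E'
from h import *
s,a=snap("wrist","w1.png"); print(s["position"],R.from_rotvec(s["tool_rot"]).as_matrix().round(3),s["joint_positions"])
w=cam("wrist",s); print(proj([.435,-.28,.09],w))
E
```

```text
[ 0.43370311 -0.28103581  0.23945671] [[ 0.951  0.31   0.   ]
 [ 0.31  -0.951  0.   ]
 [ 0.    -0.    -1.   ]] [ 0.29063974  0.03334751  0.23928313  1.78646421 -0.00836519  1.32264419
 -0.72405067]
[277.60596272 202.33898338]
```

View pics/w1.png

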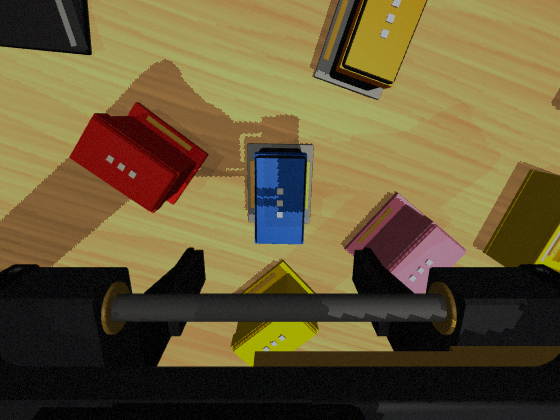

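The blue pack is centred at about (280,200) and aligned with the jaws. Red is on the left and pink on the right, both clear of the finger paths.

```bash
python3 - <<'E'
from h import *
import bench
s=get_state(); w=cam("wrist",s); M=R.from_rotvec(s["tool_rot"]).as_matrix()
print([n for n in dir(bench) if "nose" in n], getattr(bench,"nose_length",None))
for p in [(280,203),(255,155),(307,154),(303,243),(255,243)]:
    P=at(p,.09,w); print(P.round(4),(M.T@(P-s["position"])).round(4))
print([proj(s["position"]+M@np.array([0,y,.17]),w).round() for y in(-.058,.058)])
print([(M.T@(at(p,z,w)-s["position"])).round(3) for p,z in[((155,212),.09),((343,245),.008),((355,240),.09)]])
E
```

```text
['nose_length'] 0.017
[ 0.4287 -0.2908  0.09  ] [0.0008 0.0018 0.1497]
[ 0.4669 -0.2543  0.09  ] [ 0.048  -0.0219  0.1495]
[ 0.4822 -0.301   0.09  ] [0.0489 0.0272 0.1496]
[ 0.3946 -0.3263  0.09  ] [-0.0423  0.0257  0.15  ]
[ 0.3801 -0.2788  0.09  ] [-0.0422 -0.024   0.1498]
[array([223., 199.]), array([333., 198.])]
[array([-0.008, -0.123,  0.149]), array([-0.08 ,  0.086,  0.232]), array([-0.039,  0.079,  0.15 ])]
```

```bash
python3 -c "
from h import *
for i in range(2):
  s=get_state(); print(s['time'],s['position'],s['tool_rot'],s['qd'].round(3))"
```

```text
1.0333 [ 0.42790482 -0.28874805  0.23972155] [ 3.10322212  0.46624733 -0.00543365] [-0.012  0.013 -0.008 -0.021  0.012 -0.002  0.129]
1.0333 [ 0.42790482 -0.28874805  0.23972155] [ 3.10322212  0.46624733 -0.00543365] [-0.012  0.013 -0.008 -0.021  0.012 -0.002  0.129]
```

Call:
{"name": "send_rows", "arguments": {
  "xyz": [
    [0, 0, 10],
    [0, 0, 20],
    [0, 0, 30],
    [0, 0, 40],
    [0, 0, 50],
    [0, 0, 60],
    [0, 0, 60],
    [0, 0, 60],
    [0, 0, 60],
    [0, 0, 60]
  ],
  "dr": [
    [0, 0, 0],
    [0, 0, 0],
    [0, 0, 0],
    [0, 0, 0],
    [0, 0, 0],
    [0, 0, 0],
    [0, 0, 0],
    [0, 0, 0],
    [0, 0, 0],
    [0, 0, 0]
  ]
}}

```text
time: 1.87
position: [0.4355, -0.2803, 0.1802]
tool_rot: [3.1, 0.502, 0.002]
ft_force: [-0.1, 0.0, -0.2]
grip_width: 1.004
grip_force: 0.0
```

```bash
python3 - <<'E'
from h import *
s,a=snap("wrist","w2.png"); print(s["position"],s["tool_rot"]); M=R.from_rotvec(s["tool_rot"]).as_matrix(); print(M.round(3))
s2=get_state(); print(s2["position"])
w=cam("wrist",s)
hsv=cv2.cvtColor(a,cv2.COLOR_RGB2HSV); m=cv2.inRange(hsv,(105,120,40),(125,255,255))
n,l,st,ct=cv2.connectedComponentsWithStats(m)
for i in range(1,n):
    if st[i,4]>1500:
        r=cv2.minAreaRect(np.argwhere(l==i)[:,::-1].astype(np.float32)); print(st[i],r)
        for p in cv2.boxPoints(r): print(p.round(),(M.T@(at(p,.09,w)-s["position"])).round(4),at(p,.09,w).round(4))
E
```

```text
[ 0.4355097  -0.28025199  0.18023088] [3.10045080e+00 5.01788707e-01 1.69466285e-03]
[[ 0.949  0.315  0.001]
 [ 0.315 -0.949 -0.001]
 [ 0.001  0.001 -1.   ]]
[ 0.43547523 -0.2802744   0.1803011 ]
[ 249  162   65  112 6060] ((281.0, 217.5), (111.0, 64.0), 90.0)
[249. 162.] [ 0.0498 -0.0221  0.0903] [ 0.4759 -0.2436  0.09  ]
[313. 162.] [0.0498 0.0265 0.0903] [ 0.4912 -0.2898  0.09  ]
[313. 273.] [-0.0444  0.0297  0.0902] [ 0.4028 -0.3225  0.09  ]
[249. 273.] [-0.0444 -0.0248  0.0902] [ 0.3857 -0.2707  0.09  ]
```

View pics/w2.png

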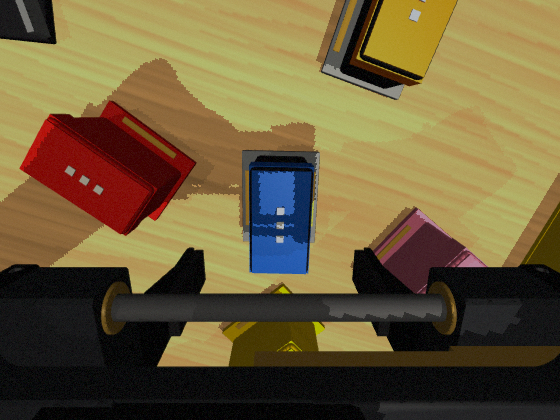

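The pack sits 2 mm off in tool x and y, and the yaw is good. I'll descend and grip.

Call:
{"name": "send_rows", "arguments": {
  "xyz": [
    [2, 2, 15],
    [2, 2, 35],
    [2, 2, 55],
    [2, 2, 75],
    [2, 2, 90],
    [2, 2, 100],
    [2, 2, 108],
    [2, 2, 116],
    [2, 2, 116],
    [2, 2, 116]
  ],
  "dr": [
    [0, 0, 0],
    [0, 0, 0],
    [0, 0, 0],
    [0, 0, 0],
    [0, 0, 0],
    [0, 0, 0],
    [0, 0, 0],
    [0, 0, 0],
    [0, 0, 0],
    [0, 0, 0]
  ]
}}

```text
time: 2.75
position: [0.4377, -0.2814, 0.0638]
tool_rot: [3.101, 0.502, 0.0]
ft_force: [0.8, 0.2, 0.6]
grip_width: 0.996
grip_force: 0.0
```

Call:
{"name": "send_rows", "arguments": {
  "xyz": [
    [0, 0, 0],
    [0, 0, 0],
    [0, 0, 0],
    [0, 0, 0],
    [0, 0, 0],
    [0, 0, 0],
    [0, 0, 0],
    [0, 0, 0],
    [0, 0, 0],
    [0, 0, 0]
  ],
  "dr": [
    [0, 0, 0],
    [0, 0, 0],
    [0, 0, 0],
    [0, 0, 0],
    [0, 0, 0],
    [0, 0, 0],
    [0, 0, 0],
    [0, 0, 0],
    [0, 0, 0],
    [0, 0, 0]
  ],
  "jaw": 30,
  "grip_force": 35
}}

```text
time: 3.58
position: [0.4376, -0.2812, 0.0637]
tool_rot: [-3.101, -0.502, -0.0]
ft_force: [-0.8, 1.9, 2.2]
grip_width: 0.575
grip_force: 34.8
```

Call:
{"name": "send_rows", "arguments": {
  "xyz": [
    [0, 0, -5],
    [0, 0, -15],
    [0, 0, -30],
    [0, 0, -48],
    [0, 0, -66],
    [0, 0, -84],
    [0, 0, -100],
    [0, 0, -110],
    [0, 0, -116],
    [0, 0, -116]
  ],
  "dr": [
    [0, 0, 0],
    [0, 0, 0],
    [0, 0, 0],
    [0, 0, 0],
    [0, 0, 0],
    [0, 0, 0],
    [0, 0, 0],
    [0, 0, 0],
    [0, 0, 0],
    [0, 0, 0]
  ]
}}

```text
time: 4.42
position: [0.438, -0.2816, 0.1807]
tool_rot: [3.1, 0.502, 0.002]
ft_force: [-1.2, -0.7, -6.9]
grip_width: 0.572
grip_force: 34.8
```

Call:
{"name": "send_rows", "arguments": {
  "xyz": [
    [5, -10, 0],
    [18, -35, 0],
    [36, -70, 0],
    [57, -110, 0],
    [78, -150, 0],
    [98, -190, 0],
    [117, -226, 0],
    [131, -253, 0],
    [140, -270, 0],
    [143, -277, 0]
  ],
  "dr": [
    [0, 0, 0.01],
    [0, 0, 0.02],
    [0, 0, 0.03],
    [0, 0, 0.04],
    [0, 0, 0.05],
    [0, 0, 0.06],
    [0, 0, 0.08],
    [0, 0, 0.09],
    [0, 0, 0.1],
    [0, 0, 0.106]
  ]
}}

```text
time: 5.25
position: [0.4853, 0.0318, 0.1783]
tool_rot: [-3.12, -0.347, 0.003]
ft_force: [-0.4, 0.3, -5.5]
grip_width: 0.575
grip_force: 34.8
```

Call:
{"name": "send_rows", "arguments": {
  "xyz": [
    [0, 0, 0],
    [0, 0, 0],
    [0, 0, 0],
    [0, 0, 0],
    [0, 0, 0],
    [0, 0, 0],
    [0, 0, 0],
    [0, 0, 0],
    [0, 0, 0],
    [0, 0, 0]
  ],
  "dr": [
    [0, 0, 0],
    [0, 0, 0],
    [0, 0, 0],
    [0, 0, 0],
    [0, 0, 0],
    [0, 0, 0],
    [0, 0, 0],
    [0, 0, 0],
    [0, 0, 0],
    [0, 0, 0]
  ]
}}

```text
time: 6.08
position: [0.4859, 0.0266, 0.1796]
tool_rot: [3.123, 0.337, 0.0]
ft_force: [0.2, 0.5, -6.1]
grip_width: 0.574
grip_force: 34.8
```

```bash
python3 - <<'E'
from h import *
s,a=snap("wrist","w3.png"); print(s["time"],s["position"],s["ft_force"],s["grip_width"]); M=R.from_rotvec(s["tool_rot"]).as_matrix(); print(M.round(3))
E
```

```text
6.0833 [0.48591427 0.02662747 0.17960772] [ 0.21514209  0.47261626 -6.10142797] 0.5738121750283875
[[ 0.977  0.213  0.   ]
 [ 0.213 -0.977 -0.   ]
 [ 0.     0.    -1.   ]]
```

View pics/w3.png

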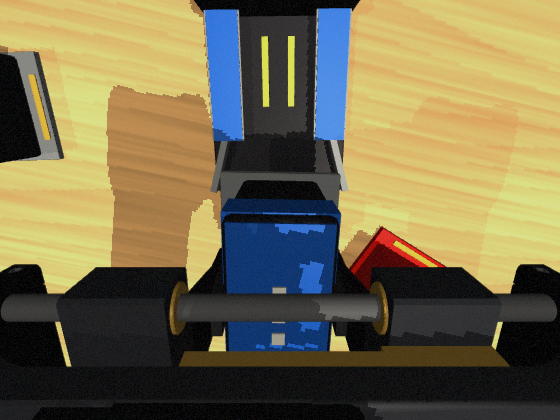

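The blue-topped rail lips are ahead: the inner edges are near columns 242 and 316, and the rails start at row 139. The pack is in the jaws, about centred.

```bash
python3 - <<'E'
from h import *
s=get_state(); a=cv2.imread("pics/w3.png"); M=R.from_rotvec(s["tool_rot"]).as_matrix(); w=cam("wrist",s); print(s["position"])
b=cv2.inRange(cv2.cvtColor(a,cv2.COLOR_BGR2HSV),(95,120,120),(125,255,255))
T=lambda p,z:(M.T@(at(p,z,w)-s["position"]))*1000
for r in(15,40,70,100,130):
    x=np.where(b[r,190:370])[0]+190; g=np.argmax(np.diff(x)); e=[x[0],x[g],x[g+1],x[-1]]
    print(r,e,[T((v,r),.034)[:2].round(1) for v in e])
for p in[(225,0),(328,0)]:pass
for c in(225,235,322,335):
    y=np.where(b[:190,c])[0]; print(c,y.min(),y.max(),T((c,y.min()),.034)[:2].round(1),T((c,y.max()),.034)[:2].round(1))
E
```

```text
[0.48592724 0.02667796 0.17960457]
15 [np.int64(206), np.int64(236), np.int64(318), np.int64(349)] [array([162.3, -59.3]), array([162.3, -34.6]), array([162.3,  32.8]), array([162.3,  58.2])]
40 [np.int64(207), np.int64(237), np.int64(318), np.int64(348)] [array([144. , -59.7]), array([144. , -34.5]), array([144. ,  33.5]), array([144. ,  58.7])]
70 [np.int64(209), np.int64(238), np.int64(317), np.int64(346)] [array([121. , -59.6]), array([121. , -34.6]), array([121. ,  33.5]), array([121. ,  58.5])]
100 [np.int64(211), np.int64(240), np.int64(316), np.int64(345)] [array([ 96.7, -59.5]), array([ 96.7, -33.8]), array([96.7, 33.5]), array([96.7, 59.2])]
130 [np.int64(214), np.int64(241), np.int64(315), np.int64(343)] [array([ 71. , -58.5]), array([ 71. , -33.9]), array([71. , 33.5]), array([71., 59.])]
225 10 140 [165.9 -43.5] [ 62.1 -48.9]
235 10 140 [165.9 -35.3] [ 62.1 -39.7]
322 9 139 [166.6  35.9] [63.  40.3]
335 8 139 [167.3  46.5] [63.  52.2]
```

Call:
{"name": "send_rows", "arguments": {
  "xyz": [
    [0, 0, 8],
    [0, 0, 22],
    [0, 0, 38],
    [0, 0, 54],
    [0, 0, 70],
    [0, 0, 82],
    [0, 0, 90],
    [0, 0, 96],
    [0, 0, 100],
    [0, 0, 102]
  ],
  "dr": [
    [0, 0, 0],
    [0, 0, 0],
    [0, 0, 0],
    [0, 0, 0],
    [0, 0, 0],
    [0, 0, 0],
    [0, 0, 0],
    [0, 0, 0],
    [0, 0, 0],
    [0, 0, 0]
  ]
}}

```text
time: 6.97
position: [0.486, 0.0267, 0.0773]
tool_rot: [3.123, 0.337, -0.0]
ft_force: [-0.7, 0.6, -5.7]
grip_width: 0.572
grip_force: 34.8
```

Call:
{"name": "send_rows", "arguments": {
  "xyz": [
    [2, 0, 0.5],
    [6, 0, 0.5],
    [12, 0, 0.5],
    [19, 0, 0.5],
    [27, 0, 0.5],
    [35, 0, 0.5],
    [43, 0, 0.5],
    [50, 0, 0.5],
    [56, 0, 0.5],
    [60, 0, 0.5]
  ],
  "dr": [
    [0, 0, 0],
    [0, 0, 0],
    [0, 0, 0],
    [0, 0, 0],
    [0, 0, 0],
    [0, 0, 0],
    [0, 0, 0],
    [0, 0, 0],
    [0, 0, 0],
    [0, 0, 0]
  ]
}}

```text
time: 7.8
position: [0.5455, 0.0397, 0.077]
tool_rot: [-3.123, -0.337, -0.0]
ft_force: [0.4, -0.4, -6.2]
grip_width: 0.575
grip_force: 34.8
```

No contact so far. I'll slide the rest of the way, slowing at the end.

Call:
{"name": "send_rows", "arguments": {
  "xyz": [
    [6, 0, 0],
    [14, 0, 0],
    [22, 0, 0],
    [30, 0, 0],
    [37, 0, 0],
    [43, 0, 0],
    [48, 0, 0],
    [52, 0, 0],
    [54, 0, 0],
    [55, 0, 0]
  ],
  "dr": [
    [0, 0, 0],
    [0, 0, 0],
    [0, 0, 0],
    [0, 0, 0],
    [0, 0, 0],
    [0, 0, 0],
    [0, 0, 0],
    [0, 0, 0],
    [0, 0, 0],
    [0, 0, 0]
  ]
}}

```text
time: 8.63
position: [0.5985, 0.0512, 0.077]
tool_rot: [3.123, 0.337, -0.0]
ft_force: [-0.2, 0.3, -5.4]
grip_width: 0.571
grip_force: 34.8
```

Call:
{"name": "send_rows", "arguments": {
  "xyz": [
    [0.5, 0, 0.5],
    [1, 0, 0.5],
    [1.5, 0, 0.5],
    [2, 0, 0.5],
    [2.5, 0, 0.5],
    [3, 0, 0.5],
    [3, 0, 0.5],
    [3, 0, 0.5],
    [3, 0, 0.5],
    [3, 0, 0.5]
  ],
  "dr": [
    [0, 0, 0],
    [0, 0, 0],
    [0, 0, 0],
    [0, 0, 0],
    [0, 0, 0],
    [0, 0, 0],
    [0, 0, 0],
    [0, 0, 0],
    [0, 0, 0],
    [0, 0, 0]
  ]
}}

```text
time: 9.47
position: [0.6012, 0.0518, 0.0766]
tool_rot: [3.123, 0.337, 0.0]
ft_force: [0.3, 0.1, -5.3]
grip_width: 0.572
grip_force: 34.8
```

Call:
{"name": "send_rows", "arguments": {
  "xyz": [
    [0.3, 0, 0.2],
    [0.6, 0, 0.3],
    [0.9, 0, 0.4],
    [1.2, 0, 0.5],
    [1.5, 0, 0.5],
    [1.8, 0, 0.5],
    [2, 0, 0.5],
    [2, 0, 0.5],
    [2, 0, 0.5],
    [2, 0, 0.5]
  ],
  "dr": [
    [0, 0, 0],
    [0, 0, 0],
    [0, 0, 0],
    [0, 0, 0],
    [0, 0, 0],
    [0, 0, 0],
    [0, 0, 0],
    [0, 0, 0],
    [0, 0, 0],
    [0, 0, 0]
  ]
}}

```text
time: 10.3
position: [0.6021, 0.052, 0.0759]
tool_rot: [3.123, 0.337, -0.004]
ft_force: [-4.9, -1.3, -2.5]
grip_width: 0.568
grip_force: 34.8
```

Contact with the end stop reads about 5 N, so the pack is home. I'll release and rise.

Call:
{"name": "send_rows", "arguments": {
  "xyz": [
    [0, 0, 0],
    [0, 0, 0],
    [0, 0, 0],
    [0, 0, 0],
    [0, 0, 0],
    [0, 0, 0],
    [0, 0, 0],
    [0, 0, 0],
    [0, 0, 0],
    [0, 0, 0]
  ],
  "dr": [
    [0, 0, 0],
    [0, 0, 0],
    [0, 0, 0],
    [0, 0, 0],
    [0, 0, 0],
    [0, 0, 0],
    [0, 0, 0],
    [0, 0, 0],
    [0, 0, 0],
    [0, 0, 0]
  ],
  "jaw": 87
}}

```text
time: 11.13
position: [0.6032, 0.0523, 0.076]
tool_rot: [3.123, 0.337, 0.0]
ft_force: [0.5, 0.0, 0.2]
grip_width: 0.997
grip_force: 0.0
```

Call:
{"name": "send_rows", "arguments": {
  "xyz": [
    [0, 0, -5],
    [0, 0, -15],
    [0, 0, -30],
    [0, 0, -48],
    [0, 0, -66],
    [0, 0, -84],
    [0, 0, -100],
    [0, 0, -110],
    [0, 0, -116],
    [0, 0, -116]
  ],
  "dr": [
    [0, 0, 0],
    [0, 0, 0],
    [0, 0, 0],
    [0, 0, 0],
    [0, 0, 0],
    [0, 0, 0],
    [0, 0, 0],
    [0, 0, 0],
    [0, 0, 0],
    [0, 0, 0]
  ]
}}

```text
time: 11.97
position: [0.604, 0.0523, 0.1939]
tool_rot: [3.123, 0.337, 0.005]
ft_force: [0.0, -0.3, 0.2]
grip_width: 0.997
grip_force: 0.0
```

```bash
python3 - <<'E'
from h import *
s,a=snap("wrist","w4.png"); print(s["time"],s["position"],s["ft_force"],s["grip_width"])
E
```

```text
11.9667 [0.60397032 0.05232645 0.19393773] [ 0.00647708 -0.33748405  0.17410699] 0.9974499354725674
```

View pics/w4.png

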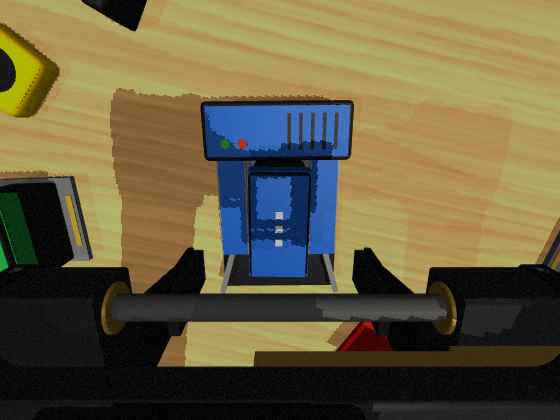

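The pack, at (279,222), stands against the housing (face at row 160), centred between the rails. The jaws are clear.

```bash
python3 -c "
from bench import *
print(close_job())"
```

```text
the job is handed in; nothing more can be done
None
```

The blue battery is in the charger, pushed fully home against the housing and released. The orange and green batteries were left alone, and I handed the job in at about 12 s; the hand-in call did not report a verdict.

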